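# Reverse the sample row

## Task

Move the four sealed sample bottles from their holders on the steel tray into the white four-compartment rack, one bottle to a compartment, in reverse order: the bottle at the tray's left end, as the robot sees it, goes into the rack's right-end compartment, the next one into the compartment beside that, and so on, so that the bottle at the tray's right end stands in the left-end compartment. Keep every bottle upright and set it down gently on the compartment floor, not dropped.

Things in the scene. Friction and masses are not known exactly. Their poses are not given: they have to be found in the camera images.
- tall: White plastic with a black ribbed cap. Origin: centre of its underside; z up. Stands upright in its holder, 12 mm above the table. Tallest: round body of 40 mm diameter, 76 mm high, then a narrow neck and a 28 mm cap; 104 mm in all; 90 to 180 g.
- square: White plastic with a black ribbed cap. Origin: centre of its underside; z up. Stands upright in its holder, 12 mm above the table. Square body 40 x 40 mm (sides along its x and y, edges rounded), 68 mm high, then a narrow neck and a 26 mm cap; 92 mm in all; 100 to 200 g. It may stand turned a few degrees in its holder.
- jar: White plastic with a black ribbed cap. Origin: centre of its underside; z up. Stands upright in its holder, 12 mm above the table. Squat wide jar, 47 mm diameter from bottom to top (the black cap is as wide as the body and is its top 22 mm); 72 mm high; 100 to 210 g.
- vial: White plastic with a black ribbed cap. Origin: centre of its underside; z up. Stands upright in its holder, 12 mm above the table. Slim straight vial, 30 mm diameter from bottom to top (the cap is its top 20 mm); 86 mm high; 50 to 100 g.
- holder_tall: Grey holder block, 64 x 64 mm, 20 mm high, fixed on the steel tray; round pocket of 46 mm for the tall bottle, 14 mm deep. It stays behind and shows from which place in the row its bottle came. Origin: centre of the pocket floor, 6 mm above its underside (12 mm above the table); x and y along the tray's.
- holder_square: Grey holder block, 64 x 64 mm, 20 mm high, fixed on the steel tray; square pocket of 48 mm for the square bottle, 14 mm deep. It stays behind and shows from which place in the row its bottle came. Origin: centre of the pocket floor, 6 mm above its underside (12 mm above the table); x and y along the tray's.
- holder_jar: Grey holder block, 64 x 64 mm, 20 mm high, fixed on the steel tray; round pocket of 54 mm for the jar, 14 mm deep. It stays behind and shows from which place in the row its bottle came. Origin: centre of the pocket floor, 6 mm above its underside (12 mm above the table); x and y along the tray's.
- holder_vial: Grey holder block, 64 x 64 mm, 20 mm high, fixed on the steel tray; round pocket of 36 mm for the vial, 14 mm deep. It stays behind and shows from which place in the row its bottle came. Origin: centre of the pocket floor, 6 mm above its underside (12 mm above the table); x and y along the tray's.
- tray: Flat steel tray, 90 x 300 mm, 6 mm thick, fixed. It carries the four holders in one straight row along its y axis, at y = +105, +35, -35 and -105 mm (which holder is where changes). Origin: centre of its underside, on the table. Its y axis points to the robot's left, turned at most 20 degrees.
- rack: White plastic rack, 78 x 284 mm, 28 mm high, fixed, with four equal open compartments in one row along its y axis, centred at y = +105, +35, -35 and -105 mm, each 66 x 66 mm inside, its floor 6 mm above the table and its walls (4 to 6 mm thick) 22 mm above the floor. Empty at the start. Origin: centre of its underside, on the table. Its y axis points to the robot's left, turned at most 20 degrees. Rack and tray stand side by side in front of the robot, either one on the left.
Things that resemble listed ones, but are neither listed nor needed, are in the scene too. What is shaped like the jar but orange or turquoise is not meant. Leave any turquoise look-alike of the square alone.

How it is judged:
By the outcome, as a careful person would: the job done as asked, in the order asked, and still so for the second after the job is handed in, with the robot touching nothing.
It also fails if it takes over 102 s, if anything falls off the work surface, if the arm or the gripper's body presses on something with over 40 N, if the wrist force passes 120 N, or if a joint passes its speed limit or range.

## Robot

A 6-joint arm with a two-finger parallel gripper is mounted at the origin on the work surface. World frame = base frame: x ahead of the robot, y to its left, z up, the work surface at z = 0. Lengths are in m, angles in rad, forces in N, time in s.
With the tool pointing down it reaches from about 0.35 to 0.85 m from the base axis. Payload 8.1 kg.
Tool frame: the origin (TCP) lies midway between the tips of the shut fingers; the grasp point (between the pads) lies robot.grasp_offset behind it (robot.grasp_offset is the distance from the TCP to the grasp point, in m); z points along the fingers, y is the direction in which the jaws open and shut (so a half turn about z gives the same grasp; the last joint's range is limited). The gripper opens to 93 mm and grips with 3 to 60 N. Pads are 15 mm wide; open, the fingers measure 128 mm over their backs; the gripper's body (75 mm by 188 mm) begins 65 mm behind the grasp point.
Start: joints at [1.026, 0.13, 1.488, -0, 1.523, -0.085], TCP at [0.266, 0.538, 0.18] pointing down, gripper open.
Joint ranges: [-2.96, 2.96], [-0.89, 2.26], [0.02, 2.5], [-1.34, 4.48], [0, 2.73], [-2.66, 2.66]. Speed limits (rad/s): [2.39, 2.39, 2.79, 3.14, 3.14, 3.14].

## Interface

Orientations are given as a rotation vector (axis times angle).
In Python, from plant import robot gives the robot as it stands.
- The arm moves only by the shell command python3 -m handwheel 'ROWS' [OPENING] [FORCE]. ROWS is text: rows parted by semicolons, each of 6 numbers parted by spaces: the shift along the world's x, y, z each as a share of 0.3 m, from -1 to 1, then the turn, a rotation vector about the world's x, y, z each as a share of 45 degrees, from -1 to 1. A call has 1 to 5 rows; each row is the pose to reach, as a shift and turn from the pose commanded when the call began; what a row does not reach only later rows make up. A row lasts 1/10 s, in which the tool goes at most 50 mm and 8.59 degrees, less where a joint would pass 70% of its speed; a pose out of reach is approached as far as the arm can. A call with a number of a shift or a turn outside -1 to 1 is refused whole. A call with a gripper value outside its range is refused whole. OPENING is the closure, from -1 (fully open) to 1 (shut), set as the call begins (- or left out, the last holds). The fingers move at their own pace and stop on an object; FORCE is the grip in N (left out, the last holds). Time passes only in rows, so rows that repeat a pose let the fingers close. It gives the time, the measured TCP pose, the force and the opening at its end, in the units of the state.
- robot.read_state(): the state, without advancing time (a new reading comes with each control period).
- robot.read_camera(name): name is "scene" or "side" or "wrist"; returns (picture, depth): 420x560x3 uint8, red, green, blue; 420x560 float32, m along the optical axis (not along the pixel's ray), 0 where there is no reading.
- robot.camera_model(name): a dict with "camera_matrix" (3x3 intrinsics, pixels), "pose" (4x4, takes a point from camera to world coordinates); the wrist camera has in their place "tool_from_camera" (4x4, takes a point from camera to tool coordinates, whose origin is the TCP and whose axes are the flange's). Camera axes: x right, y down, z forward; pixel columns grow to the right and rows downward; lengths in m; the calibration is good to about 2 mm. A picture is of the moment at which its call begins: read the wrist's pose just before it. camera_model takes no time and is no camera call.
- robot.close_job(): hands the job in, once; it reports no verdict.
Trained networks look in the newest picture that a camera, given by its name, has taken for a name from the list of things; names that differ only in an ending like _2 or _b are one class to them, and where a whole thing is asked for, a point or a joint stands for the part that bears it (a point fixed in the world has none). Each returns a list of dicts, best first, with "conf" (0 to 1); they miss things now and then, are a little off and sometimes report something else, mostly with a low value. They report only what shows in the picture. A call takes as long as a camera call. They do not tell look-alikes from the thing itself.
- robot.look_for(camera, query): "rect" ([centre column, centre row, width, height] in pixels, round what is visible of it).
- robot.silhouettes(camera, query): "pixels" (420x560 bool, what is visible of it) and "rect" ([centre column, centre row, width, height] in pixels, round what is visible of it).
- robot.tip_of(camera, query): "at" ([row, column] in pixels: a listed point, or the origin of a listed thing).
The state is a dict: "t": time; "q": joint angles; "dq": joint speeds; "joint_torque": joint torques, N m; "tool_pos": TCP position; "orientation": TCP orientation; "force": force on the tool from outside, world axes, zero at the start; "wrist_torque": the same for the moment, N m; "opening": finger opening in m.
Only numpy, scipy, OpenCV 4.12 (cv2) and the standard library are available. Lean on these libraries where they do the work, as an engineer would, in place of code of your own. Each camera call takes 0.05 s, during which the arm holds its last target.

## Working session

There is one attempt and no reset: what is moved stays moved. The work goes in short steps, Python scripts to look and compute and a shell command to move; the robot and the scene stay as the last step left them, time stands still between calls to the robot, and variables do not carry over. Pictures are saved under pics/ and viewed, and the job is handed in when it is done.

```bash
ls; mkdir -p pics; python3 - <<'E'
from plant import robot
import cv2,numpy as np
print(robot.read_state(), robot.grasp_offset)
for n in ("scene","side"):
    p,d=robot.read_camera(n); cv2.imwrite(f"pics/{n}0.png",p[:,:,::-1]); np.save(f"pics/{n}0.npy",d)
    print(n,robot.camera_model(n))
print(robot.camera_model("wrist"))
E
```

```text
pics
{'t': 0.0, 'q': array([ 1.02563540e+00,  1.31167859e-01,  1.48927075e+00, -5.60873154e-05,
        1.52300636e+00, -8.53782344e-02]), 'dq': array([ 0.00066597, -0.00094447,  0.00021703, -0.00135393,  0.00085397,
        0.00053172]), 'joint_torque': array([ 1.96187262e-03, -5.59823799e+01, -4.91782951e+01,  7.67349545e-02,
        3.50857351e-02, -1.22541460e-04]), 'tool_pos': array([0.26590599, 0.53714192, 0.17938821]), 'orientation': array([-7.15756946e-01, -3.05843338e+00,  2.79303512e-03]), 'force': array([ 1.50819665,  0.27101895, -0.44901915]), 'wrist_torque': array([-0.00774442,  0.05296774,  0.01455725]), 'opening': 0.09294503157929342} 0.0188
scene {'camera_matrix': array([[513.64905766,   0.        , 281.04949475],
       [  0.        , 513.64905766, 200.3590959 ],
       [  0.        ,   0.        ,   1.        ]]), 'pose': array([[ 0.6361357 ,  0.63104984, -0.44396786,  1.02909255],
       [ 0.77157086, -0.5179402 ,  0.36934585, -0.50756089],
       [ 0.00312684, -0.57750675, -0.81637992,  1.02717362],
       [ 0.        ,  0.        ,  0.        ,  1.        ]])}
si
[... 264 characters left out ...]
, -0.55568538,  0.48111124, -0.52215142],
       [ 0.01329274, -0.66371886, -0.74786401,  0.80633444],
       [ 0.        ,  0.        ,  0.        ,  1.        ]])}
{'camera_matrix': array([[307.5487735 ,   0.        , 278.76648329],
       [  0.        , 307.5487735 , 208.80686366],
       [  0.        ,   0.        ,   1.        ]]), 'tool_from_camera': array([[-6.91111755e-05, -9.62035662e-01, -2.72923763e-01,
         7.66210436e-02],
       [ 9.99999935e-01,  3.04239558e-05, -3.60467335e-04,
         3.26873835e-06],
       [ 3.55085852e-04, -2.72923770e-01,  9.62035597e-01,
        -2.05040102e-01],
       [ 0.00000000e+00,  0.00000000e+00,  0.00000000e+00,
         1.00000000e+00]])}
```

View pics/scene0.png

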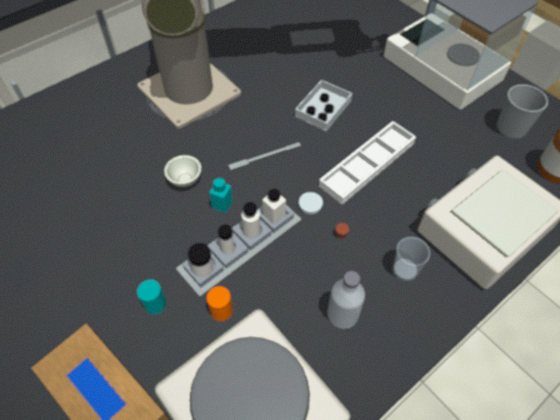

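View pics/side0.png

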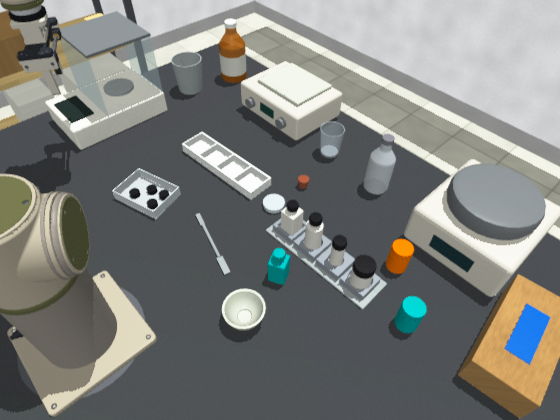

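The robot's view has +y towards the rack. From left to right the tray holds square (scene px 273,205), tall (250,220), vial (226,240) and jar (200,262). The rack is at (368,160) and empty. Next I measure positions from the depth clouds.

```bash
cat > h.py <<'E'
from plant import robot
import cv2,numpy as np
from scipy.spatial.transform import Rotation as R
def pose(cam):
    m=robot.camera_model(cam)
    if cam!="wrist": return m["camera_matrix"],m["pose"]
    s=robot.read_state();T=np.eye(4);T[:3,:3]=R.from_rotvec(s["orientation"]).as_matrix();T[:3,3]=s["tool_pos"]
    return m["camera_matrix"],T@m["tool_from_camera"]
def cloud(K,T,d):
    v,u=np.mgrid[0:420,0:560]
    P=np.stack([(u-K[0,2])/K[0,0]*d,(v-K[1,2])/K[1,1]*d,d],-1)
    P=P@T[:3,:3].T+T[:3,3]; P[d<=0]=np.nan
    return P
E
python3 - <<'E'
from h import *
for cam in ("scene","side"):
    K,T=pose(cam); p,d=robot.read_camera(cam); P=cloud(K,T,d)
    for q in ("rack","tray","tall","square","jar","vial","holder_tall","holder_square","holder_jar","holder_vial"):
        for r in robot.silhouettes(cam,q)[:3]:
            if r["conf"]<.3: continue
            X=P[r["pixels"]]; X=X[~np.isnan(X[:,0])]
            if len(X)==0: continue
            s=f"{cam} {q} {r['conf']:.2f} rect {np.round(r['rect'])} "
            zt=np.percentile(X[:,2],98)
            if q in("rack",):
                Y=X[(X[:,2]>.022)&(X[:,2]<.034)]
            elif q=="tray": Y=X[(X[:,2]<.03)&(X[:,2]>.0)]
            elif q.startswith("holder"): Y=X[(X[:,2]<.03)&(X[:,2]>.02)]
            else: Y=X[X[:,2]>zt-.005]
            if len(Y)<5: print(s);continue
            (c,wh,a)=cv2.minAreaRect(np.float32(Y[:,:2]*1000))
            print(s,f"ztop {zt:.3f} n{len(Y)} c {np.round(c,1)} wh {np.round(wh,1)} a {a:.1f}")
E
```

```text
scene rack 0.98 rect [367. 164.  94.  82.]  ztop 0.030 n809 c [523.6 204.1] wh [ 80.7 289.6] a 4.7
scene tray 0.97 rect [243. 254. 126.  85.]  ztop 0.009 n964 c [ 511.6 -191.6] wh [303.   90.6] a 89.8
scene tall 0.80 rect [252. 221.  15.  40.]  ztop 0.118 n114 c [ 503.8 -158.1] wh [26.6 27.3] a 12.1
scene square 0.71 rect [276. 207.  26.  38.]  ztop 0.105 n86 c [501.8 -87.9] wh [24.5 23.9] a 50.8
scene square 0.59 rect [219. 197.  22.  38.]  ztop 0.093 n90 c [ 391.7 -161.2] wh [28.3 25.3] a 10.2
scene square 0.48 rect [366. 163.  93.  78.]  ztop 0.030 n577 c [524.6 202. ] wh [ 80.2 285.7] a 3.9
scene jar 0.90 rect [153. 299.  31.  36.]  ztop 0.074 n338 c [ 510.9 -423.5] wh [46.1 45.7] a 15.4
scene jar 0.62 rect [220. 303.  27.  35.]  ztop 0.075 n330 c [ 612.4 -323.7] wh [46.  45.3] a 28.2
scene jar 0.56 rect [201. 259.  33.  32.]  ztop 0.086 n304 c [ 510.3 -298.7] wh [45.1 44.9] a 20.0
scene vial 0.61 rect [228. 239.  14.  26.]  ztop 0.100 n100 c [ 509.5 -230. ] wh [26.1 26.6] a 47.5
scene vial 0.60 rect [229. 252.  44.  36.]  ztop 0.031 n223 c [ 508.3 -227.9] wh [63.3 64.3] a 1.7
sc
[... 1027 characters left out ...]
 rect [364. 272.  29.  33.]  ztop 0.087 n337 c [ 506.5 -300.5] wh [45.1 44.2] a 81.5
side jar 0.67 rect [411. 316.  33.  34.]  ztop 0.075 n404 c [ 508.2 -425.3] wh [46.4 44.1] a 1.6
side vial 0.65 rect [339. 251.  20.  31.]  ztop 0.101 n121 c [ 504.5 -229.7] wh [27.1 28. ] a 68.2
side holder_tall 0.94 rect [313. 248.  37.  25.]  ztop 0.029 n329 c [ 502.  -161.9] wh [64.7 71.4] a 2.5
side holder_square 0.77 rect [287. 232.  33.  22.]  ztop 0.029 n192 c [485.9 -98. ] wh [57.3 78.3] a 47.4
side holder_jar 0.71 rect [357. 284.  45.  33.]  ztop 0.029 n287 c [ 506.7 -298.8] wh [64.6 64.9] a 3.2
side holder_vial 0.79 rect [338. 264.  41.  33.]  ztop 0.029 n455 c [ 505.1 -231.7] wh [65.7 71.5] a 2.0
```

```bash
python3 - <<'E'
from h import *
pts=[]
for cam in ("scene","side"):
    K,T=pose(cam); P=cloud(K,T,np.load(f"pics/{cam}0.npy"))
    pts.append(P.reshape(-1,3))
X=np.vstack(pts); X=X[~np.isnan(X[:,0])]
# 5cm height map max z (cm), rows x .25...75, cols y .55..-.5
for x in np.arange(.25,.76,.05):
    r=[]
    for y in np.arange(.6,-.51,-.05):
        m=(abs(X[:,0]-x)<.025)&(abs(X[:,1]-y)<.025)
        r.append(f"{100*X[m,2].max():4.0f}" if m.any() else "   .")
    print(f"{x:.2f}"," ".join(r))
E
```

```text
0.25    8   44   44   35    0    1    3    4    3    3    1    1    0    1    1    5    5    5    1    0    1    1    1
0.30   35   40   43   33    1    3    3    2    3    3    1    0    1    1    1    5    5    5    1    0    1    1    1
0.35   35   26    1    0    1    3    3    3    3    0    1    1    1    1    1    7    7    1    1    0    1    1    1
0.40   26   26    0    0    1    0    1    1    0    1    0    0    1    1    1   10    9    1    1    1    1    1    1
0.45   26   26    0    1    1    3    3    1    1    0    1    0    0    3    3    3    3    3    3    1    1    1    0
0.50   26   26    1    1    0    3    3    3    3    3    3    3    2    8   11   12   10   10    9    3    8    8    0
0.55   26   26    1    1    1    3    3    3    3    3    3    3    2    3    3    3    3    3    9    3    7    8    1
0.60    0    1    1    0    1    1    0    0    1    1    0    1    3    0    1    0    1    1    8    8    0    1    1
0.65   11   11    1    1    1    1    1    1    1    0    1    1    3    1    1    1    1    1    8    8    1    1    1
0.70   11   11    1    1    0    7    6    0    7    0    1    1    1    1    1    0    0    1   11   15   16   15   11
0.75   11    1    1    0   10   10   10   10   10   10    9    9    9    1   17   17    0    1   16   16   16   16   16
```

```bash
python3 - <<'E'
from h import *
s=robot.read_state()
M=R.from_rotvec(s["orientation"]).as_matrix();print(M.round(3))
for n,t,y in (("hover square",(.5005,-.0896,.18),2.2),):
    D=np.array(t)-s["tool_pos"];print(n,D/.3)
    print("turn z deg",np.degrees((y*np.pi/180)-np.arctan2(M[1,1],M[0,1])))
E
```

```text
[[-0.896  0.444  0.   ]
 [ 0.444  0.896  0.   ]
 [-0.     0.    -1.   ]]
hover square [ 7.80897229e-01 -2.09100030e+00 -1.43657938e-03]
turn z deg -61.456872765289795
```

```bash
python3 -m handwheel '0 -0.16 0 0 0 -0.1; 0.05 -0.32 0 0 0 -0.2; 0.12 -0.48 0 0 0 -0.35; 0.2 -0.62 0 0 0 -0.45; 0.28 -0.75 0 0 0 -0.6' -0.5 20; python3 -m handwheel '0.06 -0.14 0 0 0 -0.15; 0.12 -0.28 0 0 0 -0.3; 0.2 -0.42 0 0 0 -0.45; 0.27 -0.55 0 0 0 -0.6; 0.32 -0.69 0 0 0 -0.767'; python3 -m handwheel '0.06 -0.14 0 0 0 0; 0.12 -0.28 0 0 0 0; 0.18 -0.45 0 0 0 0; 0.18 -0.55 0 0 0 0; 0.18 -0.65 0 0 0 0'
```

```text
t: 1.7
tool_pos: [0.3506, 0.3109, 0.1806]
orientation: [1.414, 2.805, 0.001]
force: [1.5, -0.1, 0.4]
opening: 0.0702
t: 2.2
tool_pos: [0.4472, 0.1039, 0.1808]
orientation: [2.185, 2.256, 0.001]
force: [0.8, 0.5, -0.6]
opening: 0.07
t: 2.7
tool_pos: [0.5004, -0.0915, 0.1804]
orientation: [2.181, 2.261, -0.0]
force: [0.4, -0.1, -0.2]
opening: 0.0699
```

```bash
python3 - <<'E'
from h import *
K,T=pose("wrist"); p,d=robot.read_camera("wrist"); P=cloud(K,T,d)
cv2.imwrite("pics/w1.png",p[:,:,::-1]); np.savez("pics/w1.npz",P=P,p=p)
s=robot.read_state(); print(s["tool_pos"],np.degrees(np.arctan2(*R.from_rotvec(s["orientation"]).as_matrix()[[1,0],1])))
for q in ("square","tall","vial","jar"):
    for r in robot.silhouettes("wrist",q)[:3]:
        X=P[r["pixels"]]; X=X[~np.isnan(X[:,0])]
        if r["conf"]<.3 or len(X)<10: continue
        zt=np.percentile(X[:,2],98); Y=X[X[:,2]>zt-.005]
        c,wh,a=cv2.minAreaRect(np.float32(Y[:,:2]*1000))
        print(q,round(r["conf"],2),np.round(r["rect"]),round(zt,3),np.round(c,1),np.round(wh,1),a)
        if q=="square":
            Y=X[(X[:,2]>.076)&(X[:,2]<.086)]
            if len(Y)>10: print("  shoulder",len(Y),cv2.minAreaRect(np.float32(Y[:,:2]*1000)))
E
```

```text
[ 0.50006982 -0.09509529  0.18037564] 1.984453628501383
square 0.87 [278. 189.  41.  46.] 0.106 [498.2 -87.9] [26.2 27.1] 33.50509262084961
  shoulder 780 ((498.32891845703125, -88.0691909790039), (39.85395431518555, 40.011962890625), 4.666734218597412)
square 0.82 [182. 244.  57.  61.] 0.094 [ 413.7 -124.7] [113.4  19.1] 50.19931411743164
  shoulder 69 ((389.4234924316406, -150.85716247558594), (6.655524253845215, 23.322240829467773), 81.28205108642578)
square 0.64 [317.  27.  79.  54.] 0.03 [530.5  83.5] [78.  44.4] 3.9624407291412354
tall 0.58 [278. 256.  34.  65.] 0.118 [ 501.  -156.2] [27.5 28.4] 54.905757904052734
vial 0.83 [281. 296.  24.  21.] 0.078 [ 504.  -193.2] [19.6 46.8] 2.1926565170288086
jar 0.98 [355. 355.  42.  35.] 0.073 [ 607.5 -306.3] [42. 15.] 6.030289649963379
jar 0.64 [278. 354.  41.  34.] 0.086 [ 505.  -289.4] [46.9 31. ] 2.721683979034424
```

View pics/w1.png

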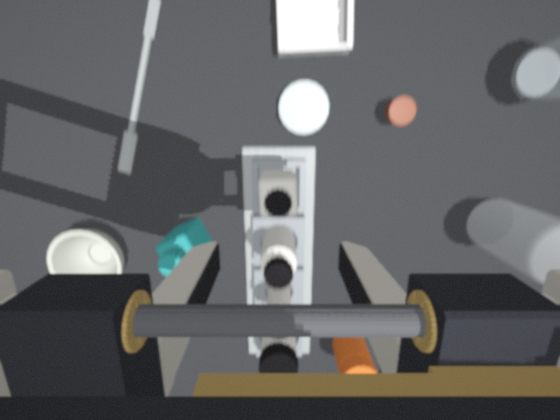

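```bash
python3 -c "
from plant import robot
s=robot.read_state();print(s['t'],s['tool_pos'],s['orientation'],s['force'],s['dq'])"
```

```text
2.95 [ 0.50020892 -0.08885626  0.18043276] [-2.17982420e+00 -2.26186508e+00 -5.45608506e-04] [-0.0083598   0.65074683  0.40636335] [ 0.02240088 -0.00547902  0.00259395 -0.00153547 -0.00103398 -0.00185684]
```

```bash
python3 -m handwheel '-0.004 0 -0.13 0 0 0.06; -0.004 0 -0.26 0 0 0.06; -0.004 0 -0.38 0 0 0.06; -0.004 0 -0.45 0 0 0.06; -0.004 0 -0.468 0 0 0.06' && python3 -m handwheel '0 0 0 0 0 0; 0 0 0 0 0 0; 0 0 0 0 0 0; 0 0 0 0 0 0; 0 0 0 0 0 0' 1 20
```

```text
t: 3.45
tool_pos: [0.4966, -0.0871, 0.037]
orientation: [-2.12, -2.312, 0.003]
force: [-0.9, 0.2, 0.6]
opening: 0.0699
t: 3.95
tool_pos: [0.5003, -0.0897, 0.0416]
orientation: [2.124, 2.311, 0.002]
force: [-0.8, -0.8, 15.4]
opening: 0.0354
```

```bash
python3 - <<'E'
from h import *
s=robot.read_state();print(s['t'],s['tool_pos'],s['force'],s['wrist_torque'],s['opening'])
for c in ("side","scene","wrist"):
    p,d=robot.read_camera(c)
    if c!="wrist": p=cv2.resize(p[100:320,150:430],None,fx=2.8,fy=2.6)
    cv2.imwrite(f"pics/{c}2.png",p[:,:,::-1])
s=robot.read_state();print(s['t'],s['tool_pos'],s['force'],s['wrist_torque'],s['opening'])
E
```

```text
3.95 [ 0.50034088 -0.08971639  0.04159353] [-0.79933642 -0.83673509 15.41531685] [-0.16074645 -0.14558565  0.00074061] 0.035431760753941145
4.1 [ 0.50043554 -0.08981771  0.04183798] [-0.76595402 -0.30727353  7.76924381] [-0.02878173  0.16006417 -0.00230544] 0.03332740520748175
```

View pics/side2.png

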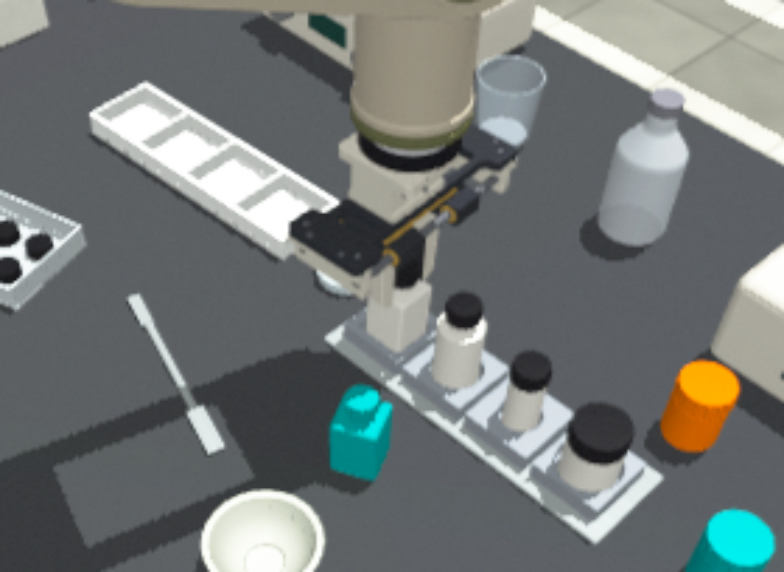

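View pics/wrist2.png

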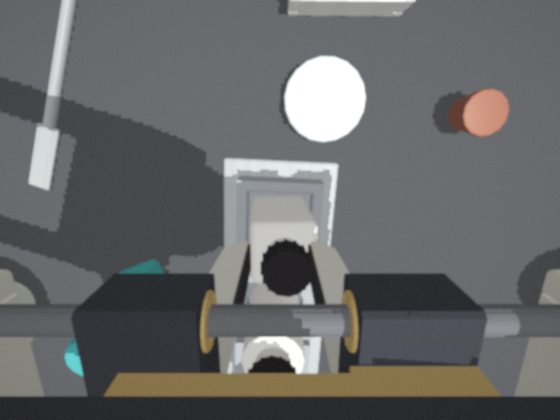

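```bash
python3 - <<'E'
from h import *
s=robot.read_state();print(s['t'],s['tool_pos'],s['force'],s['wrist_torque'],s['opening'])
K,T=pose("wrist");p,d=robot.read_camera("wrist");np.savez("pics/w3.npz",P=cloud(K,T,d),p=p)
a=cv2.resize(p[180:300,200:370],None,fx=4.6,fy=4.6,interpolation=cv2.INTER_CUBIC);cv2.imwrite("pics/w3.png",a[:,:,::-1])
K,T=pose("side");p,d=robot.read_camera("side");P=cloud(K,T,d);np.savez("pics/s3.npz",P=P,p=p)
a=cv2.resize(p[170:250,250:350],None,fx=7,fy=7,interpolation=cv2.INTER_CUBIC);cv2.imwrite("pics/s3.png",a[:,:,::-1])
s=robot.read_state();print(s['t'],s['tool_pos'],s['force'],s['wrist_torque'],s['opening'])
r=robot.silhouettes("side","square")
for q in r[:2]: 
    X=P[q["pixels"]];print(q["conf"],q["rect"],np.nanmin(X,0),np.nanmax(X,0))
E
```

```text
4.1 [ 0.50043554 -0.08981771  0.04183798] [-0.76595402 -0.30727353  7.76924381] [-0.02878173  0.16006417 -0.00230544] 0.03332740520748175
4.2 [ 0.50043788 -0.08982019  0.0418537 ] [-1.15549859  0.23499008  7.56162872] [0.00565906 0.19924746 0.05606822] 0.03347190820001385
0.97 [278.7, 264.1, 22.8, 34.8] [ 0.36400156 -0.18850822  0.00053273] [ 0.44548582 -0.13031967  0.09541045]
0.58 [291.5, 216.8, 22.7, 36.3] [ 0.47868165 -0.11220192  0.0178645 ] [ 0.52479783 -0.07151132  0.10741864]
```

View pics/s3.png

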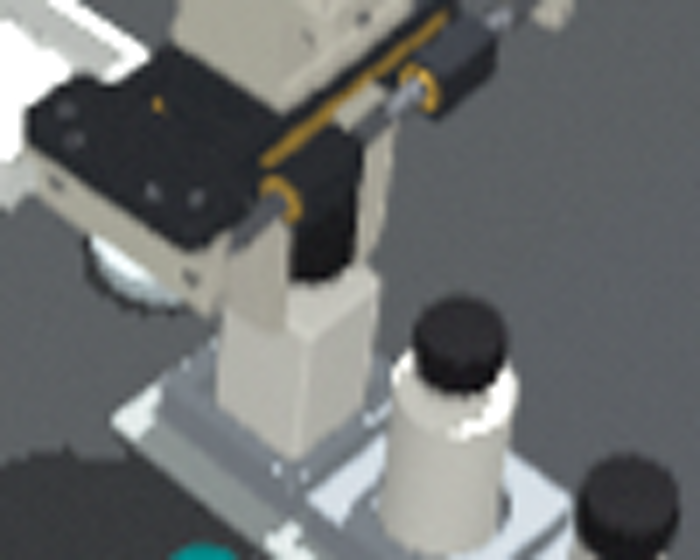

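View pics/w3.png

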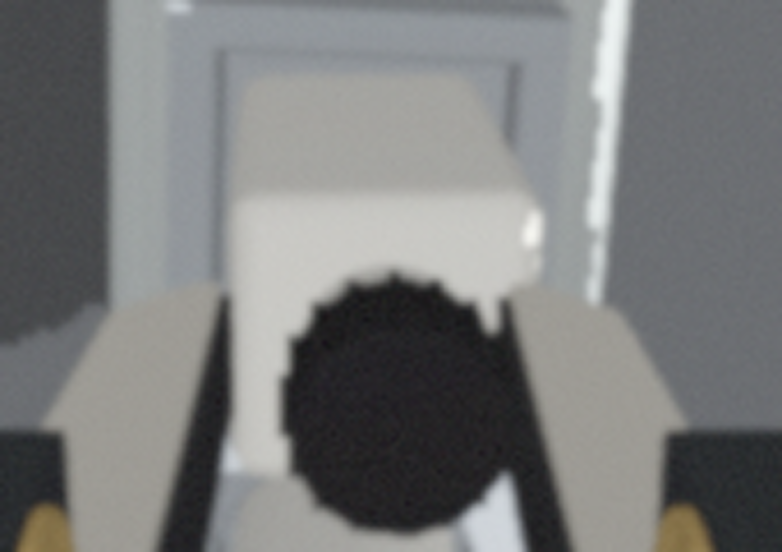

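```bash
python3 - <<'E'
from h import *
z=np.load("pics/w3.npz");P=z["P"]
np.set_printoptions(precision=3,suppress=True,linewidth=200)
def at(cx,cy): return P[180+int(cy/4.6),200+int(cx/4.6)]
for n,cx,cy in (("Rtip",560,320),("Rtip2",530,300),("Rpad",520,400),("Ltip",180,310),("Ltip2",205,300),("Lpad",195,400),("cap",390,400),("top L",250,220),("top R",500,220),("top R2",530,225),("top mid",390,230),("face L",260,120),("face R",460,120),("holder",170,50)):
    print(n,at(cx,cy))
m=(P[...,2]>.074)&(P[...,2]<.09)&(abs(P[...,0]-.5)<.04)&(abs(P[...,1]+.085)<.03)
Y=P[m];print(len(Y),Y.min(0),Y.max(0))
for xx in np.arange(.475,.53,.005):
    k=abs(Y[:,0]-xx)<.0025
    if k.any(): print(round(xx,3),k.sum(),Y[k,2].mean(),Y[k,1].min(),Y[k,1].max())
E
```

```text
Rtip [ 0.521 -0.078  0.093]
Rtip2 [ 0.519 -0.078  0.087]
Rpad [ 0.516 -0.08   0.11 ]
Ltip [ 0.477 -0.082  0.09 ]
Ltip2 [ 0.48  -0.081  0.088]
Lpad [ 0.481 -0.083  0.11 ]
cap [ 0.502 -0.083  0.106]
top L [ 0.484 -0.073  0.081]
top R [ 0.515 -0.07   0.08 ]
top R2 [ 0.519 -0.071  0.08 ]
top mid [ 0.501 -0.073  0.081]
face L [ 0.483 -0.07   0.048]
face R [ 0.512 -0.067  0.047]
holder [ 0.466 -0.065  0.026]
2388 [ 0.469 -0.108  0.074] [ 0.529 -0.067  0.09 ]
0.475 45 0.08618032769446568 -0.08258026221596308 -0.08158987067363015
0.48 127 0.08249453551691406 -0.08738785540139744 -0.07019830885858654
0.485 534 0.08185354867199808 -0.10780652546507088 -0.06911591757987928
0.49 397 0.08169388001360932 -0.10755184963574059 -0.06861041728341728
0.495 222 0.08115160758025723 -0.08170354227283332 -0.06804017190396164
0.5 186 0.08091887235355343 -0.07811038847624628 -0.0678872443994229
0.505 191 0.08048752186842036 -0.07819231458036213 -0.06711759002796681
0.51 213 0.08036206528435857 -0.08105177579960117 -0.06694155355498048
0.515 274 0.08081080229630842 -0.08519846591662342 -0.06660601724083223
0.52 148 0.08151369824089402 -0.07886411703867204 -0.06712147348860373
0.525 29 0.0871902137841024 -0.07891192507899754 -0.07747694117917017
0.53 4 0.08913841509163174 -0.07789475731289562 -0.07756010533796451
```

```bash
python3 - <<'E'
from h import *
z=np.load("pics/s3.npz");P=z["P"]
np.set_printoptions(precision=3,suppress=True,linewidth=200)
for cx in (230,245,260,275,290,320,350):
  for cy in (260,280,300,315,325,335,345,370,400,430):
    r=170+cy//7;c=250+cx//7
    print(cx,cy,P[r,c],z["p"][r,c])
E
```

```text
230 260 [ 0.426 -0.131  0.182] [152 150 140]
230 280 [ 0.468 -0.089  0.103] [160 158 146]
230 300 [ 0.469 -0.088  0.094] [153 151 141]
230 315 [ 0.481 -0.077  0.065] [174 176 169]
230 325 [ 0.481 -0.077  0.061] [174 174 167]
230 335 [ 0.48  -0.078  0.059] [173 174 167]
230 345 [ 0.482 -0.076  0.048] [176 176 168]
230 370 [ 0.481 -0.077  0.039] [178 179 171]
230 400 [ 0.479 -0.08   0.024] [176 176 169]
230 430 [ 0.469 -0.09   0.026] [120 127 134]
245 260 [nan nan nan] [163 162 151]
245 280 [ 0.468 -0.098  0.111] [164 161 151]
245 300 [ 0.469 -0.098  0.103] [161 159 150]
245 315 [ 0.471 -0.096  0.09 ] [166 164 154]
245 325 [ 0.484 -0.084  0.065] [174 173 164]
245 335 [ 0.483 -0.085  0.063] [180 179 171]
245 345 [ 0.482 -0.086  0.058] [179 179 171]
245 370 [ 0.482 -0.087  0.047] [180 179 172]
245 400 [ 0.481 -0.088  0.029] [179 179 171]
245 430 [ 0.475 -0.095  0.027] [138 143 143]
260 260 [ 0.469 -0.103  0.125] [163 161 151]
260 280 [ 0.472 -0.101  0.11 ] [164 163 151]
260 300 [ 0.471 -0.102  0.105] [166 163 153]
260 315 [ 0.472 -0.102  0.094] [166 164 152]
260 325 [ 0.472 -0.102  0.091
[... 1334 characters left out ...]
109  0.081] [199 198 190]
320 335 [ 0.492 -0.108  0.077] [193 194 186]
320 345 [ 0.49  -0.11   0.073] [173 173 167]
320 370 [ 0.49  -0.111  0.063] [175 174 167]
320 400 [ 0.493 -0.11   0.041] [174 174 166]
320 430 [ 0.493 -0.111  0.025] [173 174 166]
350 260 [ 0.519 -0.097  0.082] [115 114 108]
350 280 [ 0.514 -0.103  0.08 ] [193 193 184]
350 300 [ 0.51  -0.107  0.079] [198 199 190]
350 315 [ 0.509 -0.108  0.069] [171 172 164]
350 325 [ 0.506 -0.111  0.071] [173 173 165]
350 335 [ 0.508 -0.109  0.064] [173 175 166]
350 345 [ 0.508 -0.11   0.058] [172 174 165]
350 370 [ 0.509 -0.11   0.045] [172 171 165]
350 400 [ 0.512 -0.109  0.023] [172 170 165]
350 430 [ 0.501 -0.119  0.027] [123 130 137]
```

```bash
python3 - <<'E'
from h import *
z=np.load("pics/w1.npz");P=z["P"]
np.set_printoptions(precision=3,suppress=True,linewidth=200)
for c,r in ((345,246),(345,255),(350,250),(345,265),(360,260),(215,246),(210,255),(212,265),(380,270)): print(c,r,P[r,c],z["p"][r,c])
m=(P[...,2]>.13); print("lowest pts above .13:",np.nanmin(P[m],0),np.nanmax(P[m],0))
h,e=np.histogram(P[m][:,2],bins=np.arange(.13,.4,.01));print(h);print(e)
s=robot.read_state();print(s['t'],s['q'],s['tool_pos'],s['force'])
E
```

```text
345 246 [ 0.536 -0.081  0.227] [146 144 138]
345 255 [ 0.534 -0.082  0.236] [42 43 44]
350 250 [ 0.538 -0.081  0.232] [151 149 143]
345 265 [ 0.534 -0.086  0.239] [32 30 33]
360 260 [ 0.54  -0.081  0.244] [151 148 142]
215 246 [ 0.463 -0.084  0.224] [103 102  97]
210 255 [ 0.463 -0.085  0.234] [107 105 100]
212 265 [ 0.465 -0.089  0.239] [30 33 33]
380 270 [ 0.547 -0.08   0.255] [149 148 141]
lowest pts above .13: [ 0.418 -0.104  0.219] [ 0.58  -0.052  0.343]
[    0     0     0     0     0     0     0     0    28   463   649   814   998  1127  1219   496   719  2916 10733 30394 16723  4273     0     0     0     0]
[0.13 0.14 0.15 0.16 0.17 0.18 0.19 0.2  0.21 0.22 0.23 0.24 0.25 0.26 0.27 0.28 0.29 0.3  0.31 0.32 0.33 0.34 0.35 0.36 0.37 0.38 0.39]
4.25 [-0.278 -0.007  1.892 -0.     1.253 -0.363] [ 0.5   -0.09   0.042] [-2.453 -0.647  7.54 ]
```

The two pictures agree with the depth cloud. The finger tips show at z≈0.083 (side crop px 275,330) while the TCP reads 0.042, so the real tips sit about 41 mm above the reported TCP. The pads closed on the square's rounded shoulder and tilted it slightly. I'll open, raise and re-measure.

```bash
python3 -m handwheel '0 0 0 0 0 0; 0 0 0 0 0 0; 0 0 0 0 0 0; 0 0 0.1 0 0 0; 0 0 0.2 0 0 0' -0.5 && python3 -m handwheel '0 0 0.1 0 0 0; 0 0 0.1 0 0 0; 0 0 0.1 0 0 0; 0 0 0.1 0 0 0' && python3 - <<'E'
from h import *
np.set_printoptions(precision=4,suppress=True)
K,T=pose("wrist"); p,d=robot.read_camera("wrist"); P=cloud(K,T,d)
cv2.imwrite("pics/w4.png",p[:,:,::-1])
s=robot.read_state();print(s['t'],s['tool_pos'],s['orientation'],s['force'],s['opening'])
X=P.reshape(-1,3);m=(X[:,2]>.073)&(X[:,2]<.087)&(abs(X[:,0]-.5)<.032)&(abs(X[:,1]+.09)<.03)
Y=X[m];print(cv2.minAreaRect(np.float32(Y[:,:2]*1000)),np.polyfit(Y[:,0]-.5,Y[:,2],1))
A=np.c_[Y[:,:2],np.ones(len(Y))];print("tilt",np.degrees(np.linalg.lstsq(A,Y[:,2],rcond=None)[0][:2]))
K,T=pose("side");p,d=robot.read_camera("side");P=cloud(K,T,d)
cv2.imwrite("pics/s4.png",cv2.resize(p[120:270,240:380],None,fx=4,fy=4)[:,:,::-1])
# finger lowest
X=P.reshape(-1,3);t=s['tool_pos'];m=(abs(X[:,0]-t[0])<.06)&(abs(X[:,1]-t[1])<.014)&(X[:,2]>.112)
print("lowest gripper z",np.sort(X[m][:,2])[:12]-t[2])
E
```

```text
t: 4.75
tool_pos: [0.4979, -0.089, 0.0998]
orientation: [-2.124, -2.311, 0.002]
force: [0.2, 0.9, -0.5]
opening: 0.0677
t: 5.15
tool_pos: [0.4982, -0.0891, 0.1287]
orientation: [-2.124, -2.312, 0.001]
force: [0.4, -0.4, -1.3]
opening: 0.0699
5.2 [ 0.498  -0.089   0.1284] [-2.1242 -2.3114  0.0018] [-0.5084 -0.0234 -0.2787] 0.06929037134714877
((498.13702392578125, -88.09056854248047), (39.93278121948242, 40.23490905761719), 4.355060577392578) [0.0038 0.0799]
tilt [ 0.2444 -0.9632]
lowest gripper z [0.0361 0.0373 0.0383 0.0392 0.0396 0.04   0.0402 0.041  0.041  0.0411
 0.0411 0.0414]
```

View pics/s4.png

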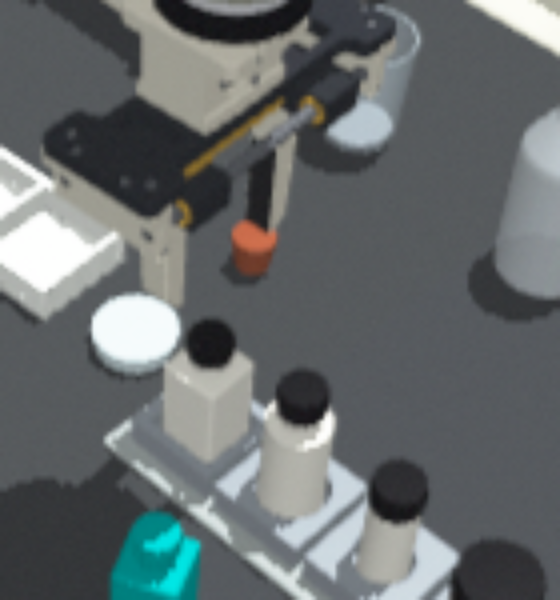

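The square is upright again at (498,-88), and the tips measure 40 mm above the reported TCP. I'll allow for that offset from here on.

```bash
python3 -m handwheel '0 0 -0.12 0 0 0; 0 0 -0.24 0 0 0; 0 0 -0.33 0 0 0; 0 0 -0.4 0 0 0; 0 0 -0.428 0 0 0' && python3 -m handwheel '0 0 0 0 0 0; 0 0 0 0 0 0; 0 0 0 0 0 0; 0 0 0 0 0 0; 0 0 0 0 0 0' 1 20;  python3 -m handwheel '0 0 0 0 0 0; 0 0 0 0 0 0'
```

```text
t: 5.75
tool_pos: [0.496, -0.0884, -0.0021]
orientation: [-2.122, -2.309, 0.004]
force: [0.2, 0.5, -0.5]
opening: 0.0695
t: 6.25
tool_pos: [0.5001, -0.0896, 0.0029]
orientation: [2.124, 2.312, 0.001]
force: [-0.8, 0.2, 5.0]
opening: 0.0397
t: 6.45
tool_pos: [0.5001, -0.0896, 0.0029]
orientation: [2.124, 2.312, 0.001]
force: [-0.5, 0.1, 7.2]
opening: 0.04
```

```bash
python3 -m handwheel '0 0 0.02 0 0 0; 0 0 0.05 0 0 0; 0 0 0.1 0 0 0; 0 0 0.1 0 0 0; 0 0 0.1 0 0 0' && python3 - <<'E'
from h import *
s=robot.read_state();print(s['t'],s['tool_pos'],s['force'],s['wrist_torque'],s['opening'])
p,d=robot.read_camera("side")
cv2.imwrite("pics/s5.png",cv2.resize(p[150:270,240:380],None,fx=4.5,fy=4.5)[:,:,::-1])
E
```

```text
t: 6.95
tool_pos: [0.4998, -0.0895, 0.0326]
orientation: [2.125, 2.312, 0.001]
force: [-0.1, -0.6, -1.6]
opening: 0.0397
6.95 [ 0.49981984 -0.08953791  0.03259554] [-0.05154392 -0.64701494 -1.5811672 ] [-0.03979742  0.08730236 -0.00208728] 0.03968620071321509
```

View pics/s5.png

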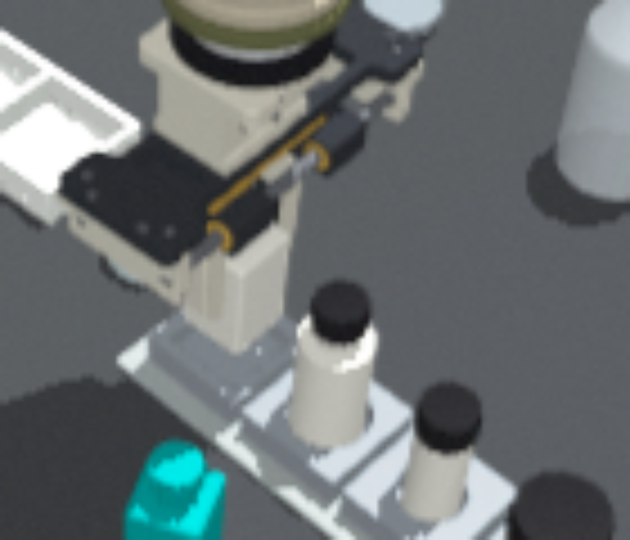

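```bash
python3 -m handwheel '0 0.03 0.06 0 0 0; 0.02 0.12 0.09 0 0 0; 0.05 0.27 0.09 0 0 0; 0.07 0.41 0.09 0 0 0; 0.095 0.54 0.09 0 0 0' && python3 -m handwheel '0.01 0.07 0 0 0 0; 0.01 0.087 0 0 0 0; 0.01 0.087 0 0 0 0; 0.01 0.087 0 0 0 0; 0.01 0.087 -0.05 0 0 0'
```

```text
t: 7.5
tool_pos: [0.5271, 0.0744, 0.0581]
orientation: [-2.126, -2.312, 0.001]
force: [0.5, -0.1, -1.1]
opening: 0.0399
t: 8.0
tool_pos: [0.5325, 0.0978, 0.0453]
orientation: [2.125, 2.31, 0.004]
force: [0.2, 0.0, -0.7]
opening: 0.0399
```

```bash
python3 - <<'E'
from h import *
np.set_printoptions(precision=4,suppress=True)
K,T=pose("wrist"); p,d=robot.read_camera("wrist"); P=cloud(K,T,d); np.savez("pics/w6.npz",P=P)
cv2.imwrite("pics/w6.png",p[:,:,::-1])
s=robot.read_state();print(s['t'],s['tool_pos'],s['force'],s['opening'])
p,d=robot.read_camera("scene");K,T=pose("scene")
cv2.imwrite("pics/c6.png",cv2.resize(p[80:260,230:440],None,fx=3.3,fy=3.3)[:,:,::-1])
E
```

```text
8.05 [0.5298 0.0975 0.041 ] [-2.0604 -0.1876 -4.3013] 0.03942838338658347
```

View pics/w6.png

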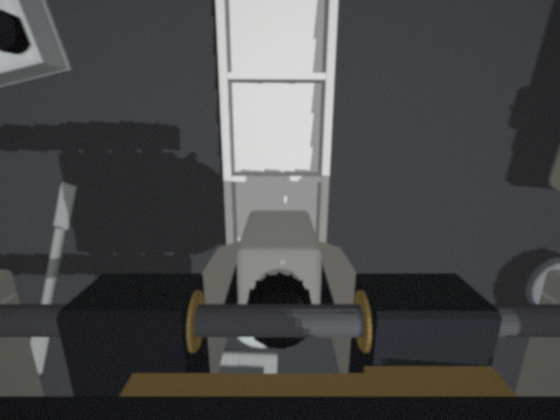

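View pics/c6.png

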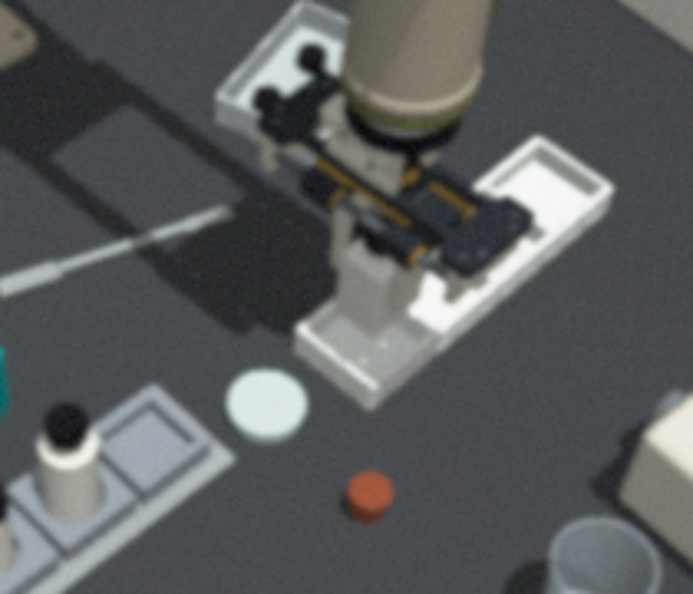

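```bash
python3 - <<'E'
from h import *
np.set_printoptions(precision=4,suppress=True)
P=np.load("pics/w6.npz")["P"]
for c,r in ((278,177),(278,76),(227,140),(328,140),(232,215),(323,215)): 
    w=P[r-4:r+5,c-4:c+5].reshape(-1,3); k=w[:,2]>.022; print(c,r,w[k].mean(0) if k.any() else w.mean(0),k.sum())
s=robot.read_state();print(s['tool_pos'])
E
```

```text
278 177 [0.5283 0.1341 0.0282] 63
278 76 [0.5226 0.2031 0.0281] 72
227 140 [0.4899 0.1581 0.0281] 72
328 140 [0.5607 0.1641 0.0286] 68
232 215 [0.4948 0.1028 0.0276] 53
323 215 [0.5645 0.1088 0.0283] 80
[0.5286 0.0976 0.0409]
```

```bash
python3 -m handwheel '0 0 -0.04 0 0 0; 0 0 -0.08 0 0 0; 0 0 -0.11 0 0 0; 0 0 -0.125 0 0 0; 0 0 -0.125 0 0 0' && python3 -m handwheel '0 0 -0.004 0 0 0; 0 0 -0.008 0 0 0; 0 0 -0.012 0 0 0'
```

```text
t: 8.6
tool_pos: [0.5296, 0.0987, 0.0049]
orientation: [-2.125, -2.312, 0.002]
force: [-0.6, 0.2, -1.8]
opening: 0.0396
t: 8.9
tool_pos: [0.531, 0.0989, 0.003]
orientation: [2.125, 2.313, 0.001]
force: [-0.2, 0.5, -0.6]
opening: 0.0399
```

```bash
python3 -m handwheel '0 0 -0.006 0 0 0; 0 0 -0.01 0 0 0; 0 0 -0.01 0 0 0'; python3 -m handwheel '0 0 -0.004 0 0 0; 0 0 -0.008 0 0 0; 0 0 -0.008 0 0 0'
```

```text
t: 9.2
tool_pos: [0.5304, 0.0988, -0.0007]
orientation: [-2.125, -2.313, 0.0]
force: [0.0, 0.5, -1.5]
opening: 0.04
t: 9.5
tool_pos: [0.5305, 0.0988, -0.003]
orientation: [-2.126, -2.313, 0.0]
force: [-0.6, 0.9, -0.8]
opening: 0.0398
```

```bash
python3 -m handwheel '0 0 -0.003 0 0 0; 0 0 -0.003 0 0 0; 0 0 -0.003 0 0 0'; python3 -m handwheel '0 0 -0.003 0 0 0; 0 0 -0.003 0 0 0; 0 0 -0.003 0 0 0'
```

```text
t: 9.8
tool_pos: [0.5307, 0.0989, -0.0031]
orientation: [2.125, 2.313, 0.0]
force: [-3.6, 0.5, 5.7]
opening: 0.0397
t: 10.1
tool_pos: [0.5307, 0.0989, -0.0031]
orientation: [2.125, 2.313, -0.0]
force: [-7.5, -1.5, 14.1]
opening: 0.0402
```

```bash
python3 -m handwheel '0 0 0.004 0 0 0; 0 0 0.004 0 0 0; 0 0 0.004 0 0 0; 0 0 0.004 0 0 0' -0.4 && python3 -m handwheel '0 0 0.1 0 0 0; 0 0 0.25 0 0 0; 0 0 0.4 0 0 0; 0 0 0.5 0 0 0; 0 -0.05 0.55 0 0 0' && python3 -m handwheel '-0.015 -0.14 0 0 0 0; -0.03 -0.3 0 0 0 0; -0.05 -0.45 0 0 0 0; -0.07 -0.6 0 0 0 0; -0.085 -0.76 0 0 0 0'
```

```text
t: 10.5
tool_pos: [0.5304, 0.0988, -0.0037]
orientation: [-2.126, -2.313, 0.0]
force: [0.2, 0.9, -0.3]
opening: 0.0637
t: 11.0
tool_pos: [0.5323, 0.0846, 0.1652]
orientation: [2.121, 2.313, 0.006]
force: [-0.6, 0.0, -0.1]
opening: 0.0654
t: 11.5
tool_pos: [0.5034, -0.1464, 0.16]
orientation: [-2.124, -2.312, 0.001]
force: [1.1, -0.4, 0.8]
opening: 0.0651
```

```bash
python3 -m handwheel '0 -0.03 0 0 0 0; 0 -0.03 0 0 0 0; 0 -0.03 0 0 0 0; 0 -0.03 0 0 0 0' && python3 - <<'E'
from h import *
np.set_printoptions(precision=4,suppress=True)
K,T=pose("wrist"); s=robot.read_state(); p,d=robot.read_camera("wrist"); P=cloud(K,T,d)
cv2.imwrite("pics/w7.png",p[:,:,::-1])
print(s['t'],s['tool_pos'],s['force'],s['opening'])
for q in ("tall","vial","jar"):
    for r in robot.silhouettes("wrist",q)[:3]:
        X=P[r["pixels"]]; X=X[~np.isnan(X[:,0])]
        if r["conf"]<.3 or len(X)<10: continue
        zt=np.percentile(X[:,2],98); Y=X[X[:,2]>zt-.005]
        c,rad=cv2.minEnclosingCircle(np.float32(Y[:,:2]*1000))
        print(q,round(r["conf"],2),np.round(r["rect"]),round(zt,3),np.round(c,1),round(rad,1))
p,d=robot.read_camera("scene")
cv2.imwrite("pics/c7.png",cv2.resize(p[80:300,170:440],None,fx=2.7,fy=2.7)[:,:,::-1])
E
```

```text
t: 11.9
tool_pos: [0.505, -0.1518, 0.161]
orientation: [-2.123, -2.314, -0.0]
force: [0.1, 0.7, 0.6]
opening: 0.0651
11.9 [ 0.505  -0.1518  0.161 ] [0.0541 0.6601 0.5674] 0.06512961798294062
tall 0.56 [276. 208.  38.  59.] 0.118 [ 501.  -156.4] 14.4
vial 0.74 [275. 269.  34.  57.] 0.1 [ 504.1 -227.7] 15.7
jar 0.74 [271. 322.  42.  65.] 0.099 [ 504.  -184.5] 57.9
jar 0.73 [352. 337.  32.  74.] 0.074 [ 569.1 -230.7] 122.9
jar 0.55 [267. 366.  35.  14.] 0.027 [ 506.4 -405. ] 14.3
```

View pics/c7.png

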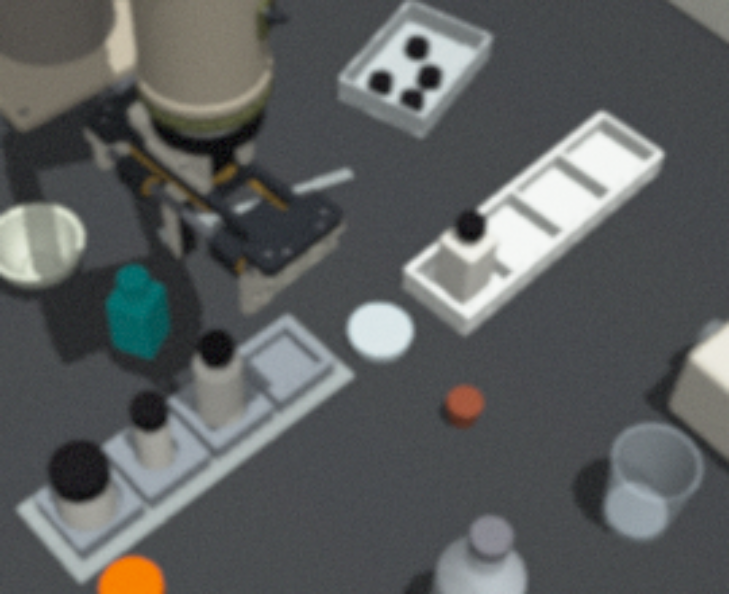

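View pics/w7.png

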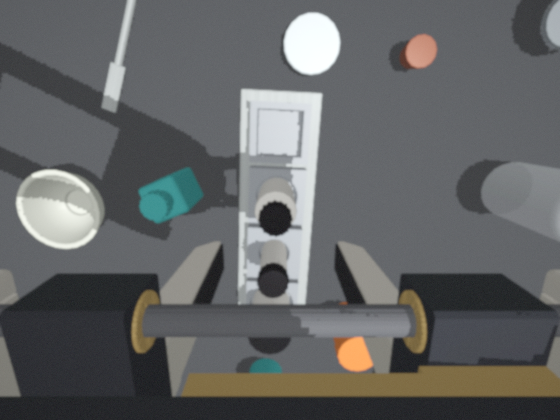

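```bash
python3 -m handwheel '-0.012 -0.018 -0.1 0 0 0; -0.012 -0.018 -0.25 0 0 0; -0.012 -0.018 -0.4 0 0 0; -0.012 -0.018 -0.5 0 0 0; -0.012 -0.018 -0.53 0 0 0' && python3 -m handwheel '0 0 0 0 0 0; 0 0 0 0 0 0; 0 0 0 0 0 0' && python3 -m handwheel '0 0 0 0 0 0; 0 0 0 0 0 0; 0 0 0 0 0 0; 0 0 0 0 0 0; 0 0 0 0 0 0' 1 20 && python3 -m handwheel '0 0 0.02 0 0 0; 0 0 0.05 0 0 0; 0 0 0.1 0 0 0; 0 0 0.1 0 0 0; 0 0 0.1 0 0 0'
```

```text
t: 12.65
tool_pos: [0.4983, -0.1569, -0.0015]
orientation: [-2.121, -2.309, 0.004]
force: [-0.7, 0.3, -0.3]
opening: 0.0652
t: 12.95
tool_pos: [0.5035, -0.1593, 0.005]
orientation: [2.123, 2.311, 0.002]
force: [-0.2, -0.1, -0.3]
opening: 0.065
t: 13.45
tool_pos: [0.5017, -0.1587, 0.0029]
orientation: [2.125, 2.313, 0.0]
force: [-0.3, 0.8, 3.3]
opening: 0.0395
t: 13.95
tool_pos: [0.5022, -0.1589, 0.0336]
orientation: [2.124, 2.312, 0.001]
force: [-0.6, -0.1, -1.9]
opening: 0.0397
```

```bash
python3 -m handwheel '0 0 0.12 0 0 0; 0 0.05 0.25 0 0 0; 0.01 0.18 0.32 0 0 0; 0.025 0.33 0.32 0 0 0; 0.04 0.48 0.32 0 0 0' && python3 -m handwheel '0.01 0.14 0 0 0 0; 0.02 0.29 0 0 0 0; 0.03 0.43 0 0 0 0; 0.039 0.56 0 0 0 0; 0.039 0.61 0 0 0 0' && python3 -m handwheel '0 0 0 0 0 0; 0 0 0 0 0 0; 0 0 -0.05 0 0 0; 0 0 -0.12 0 0 0; 0 0 -0.2 0 0 0' && python3 -m handwheel '0 0 0 0 0 0; 0 0 0 0 0 0; 0 0 0 0 0 0'
```

```text
t: 14.45
tool_pos: [0.514, -0.0135, 0.1295]
orientation: [2.126, 2.311, 0.002]
force: [0.7, 0.6, -1.4]
opening: 0.04
t: 14.95
tool_pos: [0.5245, 0.1717, 0.128]
orientation: [-2.122, -2.315, -0.0]
force: [0.4, -0.7, -0.6]
opening: 0.0402
t: 15.45
tool_pos: [0.5256, 0.1669, 0.0675]
orientation: [2.127, 2.311, 0.001]
force: [0.1, 0.3, -1.6]
opening: 0.0397
t: 15.75
tool_pos: [0.526, 0.1679, 0.0697]
orientation: [2.126, 2.312, 0.002]
force: [-0.2, 0.3, -1.4]
opening: 0.0394
```

```bash
python3 -m handwheel '0 0 -0.06 0 0 0; 0 0 -0.12 0 0 0; 0 0 -0.18 0 0 0; 0 0 -0.21 0 0 0; 0 0 -0.22 0 0 0' && python3 -m handwheel '0 0 -0.003 0 0 0; 0 0 -0.006 0 0 0; 0 0 -0.009 0 0 0; 0 0 -0.009 0 0 0'
```

```text
t: 16.25
tool_pos: [0.5251, 0.1683, 0.0025]
orientation: [-2.126, -2.313, 0.0]
force: [0.3, 0.9, -1.1]
opening: 0.0396
t: 16.65
tool_pos: [0.5256, 0.1685, 0.0004]
orientation: [2.125, 2.313, 0.001]
force: [0.7, -0.8, -0.7]
opening: 0.0397
```

```bash
python3 -m handwheel '0 0 -0.003 0 0 0; 0 0 -0.006 0 0 0; 0 0 -0.009 0 0 0; 0 0 -0.009 0 0 0'; python3 -m handwheel '0 0 -0.003 0 0 0; 0 0 -0.004 0 0 0; 0 0 -0.004 0 0 0'
```

```text
t: 17.05
tool_pos: [0.525, 0.1684, -0.003]
orientation: [-2.126, -2.313, 0.0]
force: [-1.2, 0.4, -0.9]
opening: 0.0396
t: 17.35
tool_pos: [0.5251, 0.1684, -0.0032]
orientation: [-2.125, -2.313, 0.0]
force: [-5.0, -0.9, 8.5]
opening: 0.0399
```

```bash
python3 -m handwheel '0 0 0.003 0 0 0; 0 0 0.003 0 0 0; 0 0 0.003 0 0 0; 0 0 0.003 0 0 0' -0.4 && python3 -m handwheel '0 0 0.1 0 0 0; 0 0 0.25 0 0 0; 0 0 0.4 0 0 0; 0 -0.02 0.52 0 0 0; 0 -0.12 0.54 0 0 0' && python3 -m handwheel '-0.005 -0.15 0 0 0 0; -0.015 -0.3 0 0 0 0; -0.025 -0.45 0 0 0 0; -0.035 -0.6 0 0 0 0; -0.04 -0.75 0 0 0 0' && python3 -m handwheel '-0.005 -0.15 0 0 0 0; -0.015 -0.3 0 0 0 0; -0.027 -0.42 0 0 0 0; -0.027 -0.455 0 0 0 0; -0.027 -0.455 0 0 0 0'
```

```text
t: 17.75
tool_pos: [0.5251, 0.1684, -0.0033]
orientation: [-2.126, -2.313, -0.0]
force: [-0.6, -0.1, -0.4]
opening: 0.0639
t: 18.25
tool_pos: [0.5283, 0.1346, 0.1651]
orientation: [2.119, 2.313, 0.012]
force: [0.9, -0.4, 0.2]
opening: 0.0652
t: 18.75
tool_pos: [0.5127, -0.0943, 0.1589]
orientation: [2.125, 2.313, 0.0]
force: [0.7, 0.3, -0.6]
opening: 0.065
t: 19.25
tool_pos: [0.5047, -0.2303, 0.1586]
orientation: [-2.128, -2.31, -0.0]
force: [-0.3, 0.2, -0.1]
opening: 0.0649
```

```bash
python3 - <<'E'
from h import *
np.set_printoptions(precision=4,suppress=True)
K,T=pose("wrist"); s=robot.read_state(); p,d=robot.read_camera("wrist"); P=cloud(K,T,d)
print(s['t'],s['tool_pos'],s['opening'])
for q in ("vial","jar"):
    for r in robot.silhouettes("wrist",q)[:3]:
        X=P[r["pixels"]]; X=X[~np.isnan(X[:,0])]
        if r["conf"]<.3 or len(X)<10: continue
        zt=np.percentile(X[:,2],98); Y=X[X[:,2]>zt-.005]
        c,rad=cv2.minEnclosingCircle(np.float32(Y[:,:2]*1000))
        print(q,round(r["conf"],2),np.round(r["rect"]),round(zt,3),np.round(c,1),round(rad,1))
p,d=robot.read_camera("scene")
cv2.imwrite("pics/c8.png",cv2.resize(p[80:320,130:440],None,fx=2.4,fy=2.4)[:,:,::-1])
s=robot.read_state();print(s['t'],s['tool_pos'])
E
```

```text
19.25 [ 0.5047 -0.2303  0.1586] 0.06488328843121513
vial 0.76 [280. 199.  39.  49.] 0.1 [ 504.5 -227.9] 15.7
jar 0.87 [270. 355.  44.  36.] 0.074 [ 507.9 -422.4] 23.8
jar 0.56 [276. 258.  50.  67.] 0.086 [ 506.3 -297.7] 23.8
19.45 [ 0.5053 -0.2275  0.1588]
```

View pics/c8.png

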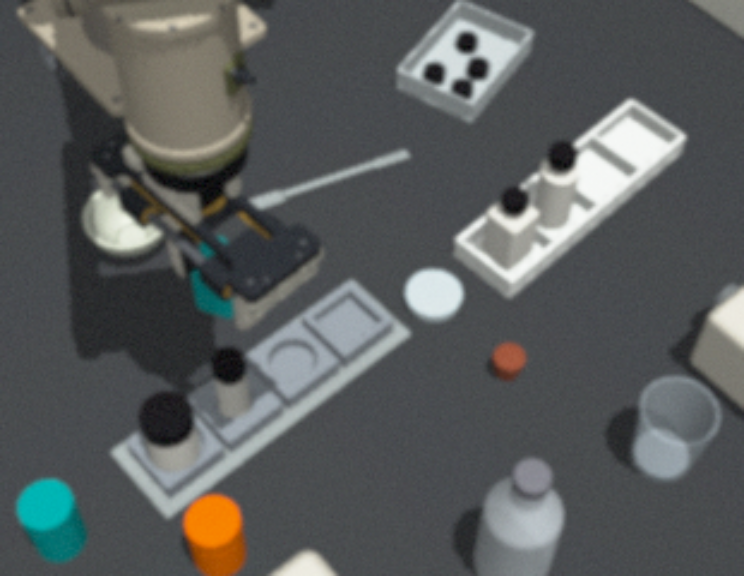

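```bash
python3 -m handwheel '0 -0.003 -0.1 0 0 0; 0 -0.003 -0.25 0 0 0; 0 -0.003 -0.4 0 0 0; 0 -0.003 -0.49 0 0 0; 0 -0.003 -0.522 0 0 0' && python3 -m handwheel '0 0 0 0 0 0; 0 0 0 0 0 0; 0 0 0 0 0 0' && python3 -m handwheel '0 0 0 0 0 0; 0 0 0 0 0 0; 0 0 0 0 0 0; 0 0 0 0 0 0; 0 0 0 0 0 0' 1 20 && python3 -m handwheel '0 0 0 0 0 0; 0 0 0.02 0 0 0; 0 0 0.05 0 0 0; 0 0 0.1 0 0 0; 0 0 0.1 0 0 0'
```

```text
t: 19.95
tool_pos: [0.5026, -0.227, -0.0015]
orientation: [-2.119, -2.311, 0.002]
force: [0.4, -0.0, -0.1]
opening: 0.0649
t: 20.25
tool_pos: [0.507, -0.2308, 0.0048]
orientation: [2.123, 2.311, 0.001]
force: [-0.5, 0.4, 0.9]
opening: 0.0656
t: 20.75
tool_pos: [0.505, -0.23, 0.0022]
orientation: [-2.126, -2.313, -0.0]
force: [-0.6, -0.4, -0.2]
opening: 0.0299
t: 21.25
tool_pos: [0.5071, -0.2312, 0.0356]
orientation: [2.122, 2.31, 0.002]
force: [1.1, -0.1, 0.0]
opening: 0.0298
```

```bash
python3 -m handwheel '0 0 0.12 0 0 0; 0 0.03 0.26 0 0 0; 0.005 0.15 0.36 0 0 0; 0.01 0.3 0.36 0 0 0; 0.015 0.45 0.36 0 0 0' && python3 -m handwheel '0.005 0.15 0 0 0 0; 0.01 0.3 0 0 0 0; 0.015 0.45 0 0 0 0; 0.02 0.6 0 0 0 0; 0.025 0.75 0 0 0 0' && python3 -m handwheel '0.005 0.15 0 0 0 0; 0.012 0.27 0 0 0 0; 0.012 0.36 0 0 0 0; 0.012 0.36 -0.04 0 0 0; 0.012 0.36 -0.12 0 0 0' && python3 -m handwheel '0 0 -0.08 0 0 0; 0 0 -0.12 0 0 0; 0 0 -0.12 0 0 0; 0 0 -0.12 0 0 0'
```

```text
t: 21.75
tool_pos: [0.5107, -0.0943, 0.1425]
orientation: [2.125, 2.309, 0.003]
force: [0.1, 0.5, -1.2]
opening: 0.0296
t: 22.25
tool_pos: [0.5171, 0.1319, 0.1408]
orientation: [2.125, 2.313, 0.001]
force: [0.8, 0.1, -1.1]
opening: 0.0295
t: 22.75
tool_pos: [0.5223, 0.2392, 0.106]
orientation: [2.122, 2.314, 0.006]
force: [0.5, -0.9, -1.2]
opening: 0.0296
t: 23.15
tool_pos: [0.521, 0.2376, 0.0688]
orientation: [2.126, 2.313, 0.0]
force: [0.7, 0.7, -0.2]
opening: 0.0296
```

```bash
python3 -m handwheel '0 0 -0.06 0 0 0; 0 0 -0.12 0 0 0; 0 0 -0.18 0 0 0; 0 0 -0.21 0 0 0; 0 0 -0.22 0 0 0' && python3 -m handwheel '0 0 -0.003 0 0 0; 0 0 -0.006 0 0 0; 0 0 -0.009 0 0 0; 0 0 -0.009 0 0 0'
```

```text
t: 23.65
tool_pos: [0.5208, 0.2379, 0.0023]
orientation: [2.126, 2.313, -0.0]
force: [-0.7, -0.9, -1.2]
opening: 0.0298
t: 24.05
tool_pos: [0.521, 0.2382, 0.0001]
orientation: [2.125, 2.313, 0.001]
force: [-0.4, -1.0, -2.0]
opening: 0.0298
```

```bash
python3 -m handwheel '0 0 -0.003 0 0 0; 0 0 -0.006 0 0 0; 0 0 -0.009 0 0 0; 0 0 -0.009 0 0 0'; python3 -m handwheel '0 0 -0.003 0 0 0; 0 0 -0.004 0 0 0; 0 0 -0.004 0 0 0; 0 0 -0.004 0 0 0'
```

```text
t: 24.45
tool_pos: [0.5204, 0.2379, -0.0034]
orientation: [-2.125, -2.313, 0.001]
force: [0.5, 0.9, -1.1]
opening: 0.0298
t: 24.85
tool_pos: [0.5207, 0.238, -0.0038]
orientation: [-2.126, -2.313, 0.0]
force: [-3.1, -1.2, 4.8]
opening: 0.03
```

```bash
python3 -m handwheel '0 0 0.003 0 0 0; 0 0 0.003 0 0 0; 0 0 0.003 0 0 0; 0 0 0.003 0 0 0' -0.5 && python3 -m handwheel '0 0 0.1 0 0 0; 0 0 0.25 0 0 0; 0 0 0.4 0 0 0; 0 -0.02 0.52 0 0 0; 0 -0.12 0.54 0 0 0' && python3 -m handwheel '-0.003 -0.15 0 0 0 0; -0.006 -0.3 0 0 0 0; -0.01 -0.45 0 0 0 0; -0.015 -0.6 0 0 0 0; -0.02 -0.75 0 0 0 0' && python3 -m handwheel '-0.005 -0.15 0 0 0 0; -0.01 -0.3 0 0 0 0; -0.015 -0.45 0 0 0 0; -0.02 -0.6 0 0 0 0; -0.025 -0.75 0 0 0 0' && python3 -m handwheel '0 -0.1 0 0 0 0; 0 -0.17 0 0 0 0; 0 -0.17 0 0 0 0; 0 -0.17 0 0 0 0; 0 -0.17 0 0 0 0'
```

```text
t: 25.25
tool_pos: [0.5206, 0.238, -0.0036]
orientation: [-2.126, -2.313, 0.0]
force: [-0.4, 0.7, 0.5]
opening: 0.0571
t: 25.75
tool_pos: [0.5237, 0.2046, 0.1649]
orientation: [2.12, 2.313, 0.014]
force: [-0.4, -1.0, -0.3]
opening: 0.0698
t: 26.25
tool_pos: [0.5143, -0.0247, 0.1586]
orientation: [2.125, 2.313, 0.0]
force: [0.1, 0.4, -0.3]
opening: 0.0695
t: 26.75
tool_pos: [0.5068, -0.2499, 0.1586]
orientation: [2.126, 2.313, 0.0]
force: [1.1, 1.2, 0.2]
opening: 0.0699
t: 27.25
tool_pos: [0.5074, -0.2976, 0.1584]
orientation: [-2.124, -2.314, -0.001]
force: [0.1, -0.5, -0.8]
opening: 0.0701
```

```bash
python3 - <<'E'
from h import *
np.set_printoptions(precision=4,suppress=True)
K,T=pose("wrist"); s=robot.read_state(); p,d=robot.read_camera("wrist"); P=cloud(K,T,d)
print(s['t'],s['tool_pos'],s['opening'])
cv2.imwrite("pics/w9.png",p[:,:,::-1])
for q in ("jar",):
    for r in robot.silhouettes("wrist",q)[:3]:
        X=P[r["pixels"]]; X=X[~np.isnan(X[:,0])]
        if r["conf"]<.3 or len(X)<10: continue
        zt=np.percentile(X[:,2],98); Y=X[X[:,2]>zt-.005]
        c,rad=cv2.minEnclosingCircle(np.float32(Y[:,:2]*1000))
        print(q,round(r["conf"],2),np.round(r["rect"]),round(zt,3),np.round(c,1),round(rad,1))
p,d=robot.read_camera("scene")
cv2.imwrite("pics/c9.png",cv2.resize(p[80:320,130:440],None,fx=2.4,fy=2.4)[:,:,::-1])
s=robot.read_state();print(s['t'],s['tool_pos'])
E
```

```text
27.25 [ 0.5074 -0.2976  0.1584] 0.0700540864885821
jar 0.92 [280. 201.  51.  59.] 0.086 [ 505.8 -297.5] 23.6
jar 0.7 [272. 286.  44.  36.] 0.073 [ 506.2 -411.4] 20.1
jar 0.56 [372. 228.  62.  62.] 0.074 [ 609.4 -322.9] 24.0
27.4 [ 0.5075 -0.2978  0.1587]
```

View pics/c9.png

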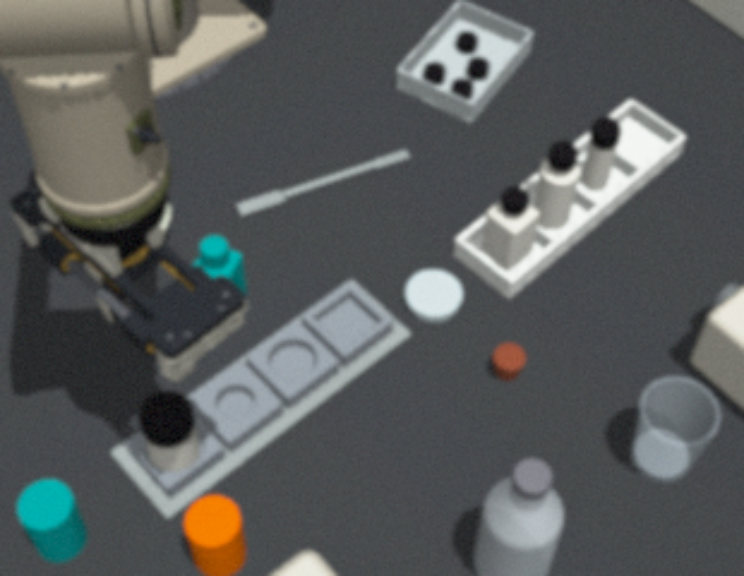

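View pics/w9.png

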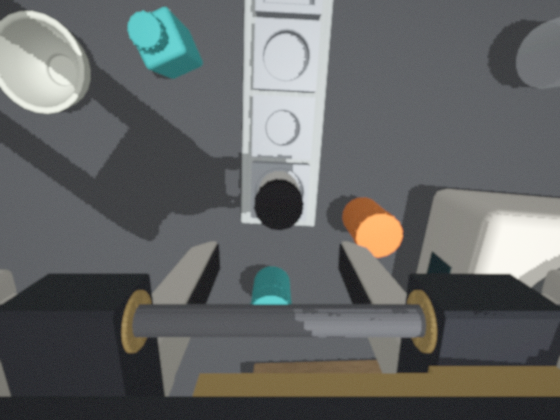

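```bash
python3 -m handwheel '-0.002 -0.003 -0.1 0 0 0; -0.002 -0.003 -0.25 0 0 0; -0.002 -0.003 -0.38 0 0 0; -0.002 -0.003 -0.48 0 0 0; -0.002 -0.003 -0.522 0 0 0' && python3 -m handwheel '0 0 0 0 0 0; 0 0 0 0 0 0; 0 0 0 0 0 0' && python3 -m handwheel '0 0 0 0 0 0; 0 0 0 0 0 0; 0 0 0 0 0 0; 0 0 0 0 0 0; 0 0 0 0 0 0' 1 20 && python3 -m handwheel '0 0 0 0 0 0; 0 0 0.02 0 0 0; 0 0 0.05 0 0 0; 0 0 0.1 0 0 0; 0 0 0.1 0 0 0'
```

```text
t: 27.9
tool_pos: [0.5044, -0.2975, -0.0017]
orientation: [-2.121, -2.31, 0.001]
force: [-0.3, -0.1, -0.3]
opening: 0.0698
t: 28.2
tool_pos: [0.5083, -0.301, 0.0045]
orientation: [2.123, 2.311, 0.001]
force: [0.3, 0.2, 0.8]
opening: 0.0694
t: 28.7
tool_pos: [0.5069, -0.3001, 0.0024]
orientation: [2.125, 2.313, 0.0]
force: [0.0, 0.5, 4.0]
opening: 0.0467
t: 29.2
tool_pos: [0.5083, -0.3011, 0.0352]
orientation: [2.123, 2.31, 0.001]
force: [0.3, -0.5, -2.2]
opening: 0.0464
```

```bash
python3 -m handwheel '0 0 0.12 0 0 0; 0 0.03 0.26 0 0 0; 0.003 0.15 0.36 0 0 0; 0.006 0.3 0.36 0 0 0; 0.008 0.45 0.36 0 0 0' && python3 -m handwheel '0.003 0.15 0 0 0 0; 0.005 0.3 0 0 0 0; 0.007 0.45 0 0 0 0; 0.01 0.6 0 0 0 0; 0.012 0.75 0 0 0 0' && python3 -m handwheel '0.002 0.15 0 0 0 0; 0.004 0.3 0 0 0 0; 0.006 0.45 0 0 0 0; 0.008 0.6 0 0 0 0; 0.008 0.75 0 0 0 0' && python3 -m handwheel '0 0.07 0 0 0 0; 0 0.073 0 0 0 0; 0 0.073 -0.05 0 0 0; 0 0.073 -0.15 0 0 0; 0 0.073 -0.24 0 0 0' && python3 -m handwheel '0 0 0 0 0 0; 0 0 0 0 0 0; 0 0 0 0 0 0'
```

```text
t: 29.7
tool_pos: [0.51, -0.1644, 0.1421]
orientation: [2.125, 2.309, 0.002]
force: [0.1, -0.5, -2.3]
opening: 0.0467
t: 30.2
tool_pos: [0.5125, 0.0619, 0.1404]
orientation: [2.125, 2.313, 0.001]
force: [1.7, -0.6, -2.0]
opening: 0.0467
t: 30.7
tool_pos: [0.5148, 0.2871, 0.1403]
orientation: [2.125, 2.313, 0.001]
force: [1.1, -1.1, -1.9]
opening: 0.0467
t: 31.2
tool_pos: [0.5151, 0.3055, 0.0663]
orientation: [2.127, 2.311, -0.0]
force: [0.8, -0.7, -2.2]
opening: 0.0468
t: 31.5
tool_pos: [0.5162, 0.3068, 0.0696]
orientation: [2.126, 2.312, 0.003]
force: [0.5, -0.5, -0.9]
opening: 0.0469
```

```bash
python3 - <<'E'
from h import *
p,d=robot.read_camera("scene")
cv2.imwrite("pics/c10.png",cv2.resize(p[80:260,230:440],None,fx=3.3,fy=3.3)[:,:,::-1])
s=robot.read_state();print(s['t'],s['tool_pos'],s['force'],s['opening'])
E
```

```text
31.55 [0.51640754 0.30712201 0.0699919 ] [ 0.94550094  0.213195   -1.23813786] 0.04718262413713919
```

View pics/c10.png

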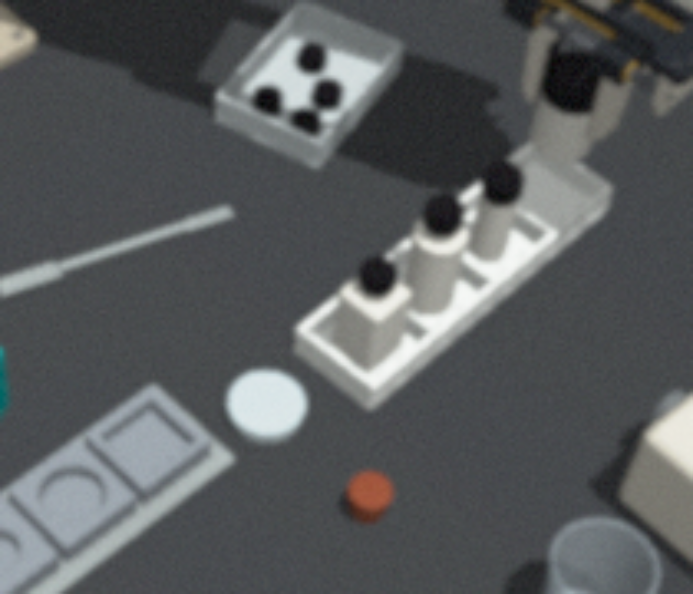

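The square, tall and vial stand in the first three compartments, and the jar is upright above the left-end one. Lowering it now.

```bash
python3 -m handwheel '-0.003 0.002 -0.06 0 0 0; -0.003 0.002 -0.12 0 0 0; -0.003 0.002 -0.18 0 0 0; -0.003 0.002 -0.21 0 0 0; -0.003 0.002 -0.22 0 0 0' && python3 -m handwheel '0 0 -0.003 0 0 0; 0 0 -0.006 0 0 0; 0 0 -0.009 0 0 0; 0 0 -0.009 0 0 0'
```

```text
t: 32.05
tool_pos: [0.514, 0.3075, 0.0019]
orientation: [-2.126, -2.313, 0.0]
force: [0.3, -0.3, -1.5]
opening: 0.0467
t: 32.45
tool_pos: [0.5144, 0.3078, -0.0002]
orientation: [2.125, 2.313, 0.001]
force: [0.1, -0.5, -2.3]
opening: 0.0468
```

```bash
python3 -m handwheel '0 0 -0.003 0 0 0; 0 0 -0.006 0 0 0; 0 0 -0.009 0 0 0; 0 0 -0.009 0 0 0'; python3 -m handwheel '0 0 -0.003 0 0 0; 0 0 -0.004 0 0 0; 0 0 -0.004 0 0 0; 0 0 -0.004 0 0 0'
```

```text
t: 32.85
tool_pos: [0.514, 0.3076, -0.0035]
orientation: [-2.126, -2.313, 0.0]
force: [0.9, -0.8, -1.0]
opening: 0.0468
t: 33.25
tool_pos: [0.5141, 0.3077, -0.0035]
orientation: [2.126, 2.313, -0.0]
force: [-5.3, -2.8, 7.2]
opening: 0.0467
```

```bash
python3 -m handwheel '0 0 0.003 0 0 0; 0 0 0.003 0 0 0; 0 0 0.003 0 0 0; 0 0 0.003 0 0 0' -0.4 && python3 -m handwheel '0 0 0.1 0 0 0; 0 0 0.25 0 0 0; 0 0 0.4 0 0 0; 0 0 0.52 0 0 0; -0.12 0 0.6 0 0 0' && python3 -m handwheel '-0.15 0 0 0 0 0; -0.3 0 0.1 0 0 0; -0.4 0 0.15 0 0 0; -0.4 0 0.15 0 0 0; -0.4 0 0.15 0 0 0' && python3 - <<'E'
from h import *
for cam in ("scene","side"):
    K,T=pose(cam); p,d=robot.read_camera(cam); P=cloud(K,T,d)
    q=p[80:260,230:440] if cam=="scene" else p[110:230,150:310]
    cv2.imwrite(f"pics/{cam}11.png",cv2.resize(q,None,fx=3.3,fy=3.3)[:,:,::-1])
    X=P.reshape(-1,3)
    for n,c,z in (("square",(.5314,.0985),.098),("tall",(.5259,.1683),.110),("vial",(.5205,.238),.092),("jar",(.515,.308),.078)):
        k=(np.hypot(X[:,0]-c[0],X[:,1]-c[1])<.033)&(X[:,2]>z-.008)&(X[:,2]<z+.02)
        Y=X[k]; print(cam,n,k.sum(),"ztop",np.percentile(Y[:,2],95).round(4) if k.any() else None,np.array(cv2.minEnclosingCircle(np.float32(Y[:,:2]*1000))[0]).round(1) if k.any() else "")
s=robot.read_state();print(s['t'],s['tool_pos'],s['force'])
E
```

```text
t: 33.65
tool_pos: [0.514, 0.3076, -0.0039]
orientation: [-2.126, -2.313, 0.0]
force: [0.4, 0.9, -0.3]
opening: 0.0646
t: 34.15
tool_pos: [0.4812, 0.3077, 0.1795]
orientation: [2.127, 2.309, 0.007]
force: [-1.1, 0.8, -0.2]
opening: 0.065
t: 34.65
tool_pos: [0.3583, 0.308, 0.2219]
orientation: [2.124, 2.314, 0.003]
force: [1.5, 0.2, 0.4]
opening: 0.065
scene square 95 ztop 0.1003 [532.9 100.3]
scene tall 105 ztop 0.1113 [527.3 167.8]
scene vial 108 ztop 0.0937 [523.3 239.7]
scene jar 232 ztop 0.0801 [516.1 306.6]
side square 78 ztop 0.0998 [530.2  97.3]
side tall 85 ztop 0.1117 [525.2 166.6]
side vial 90 ztop 0.0938 [521.4 237.9]
side jar 174 ztop 0.08 [513.1 307.2]
34.75 [0.35843627 0.30733519 0.22038199] [ 0.43634279  0.40124603 -0.46838926]
```

View pics/scene11.png

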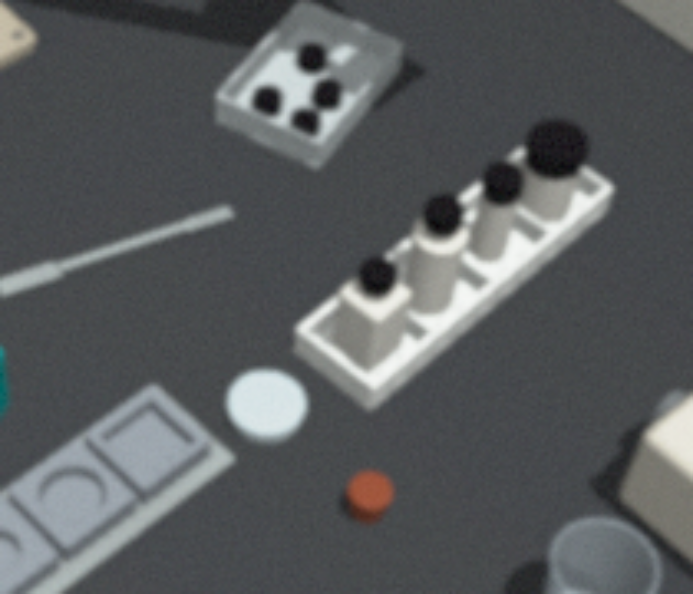

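View pics/side11.png

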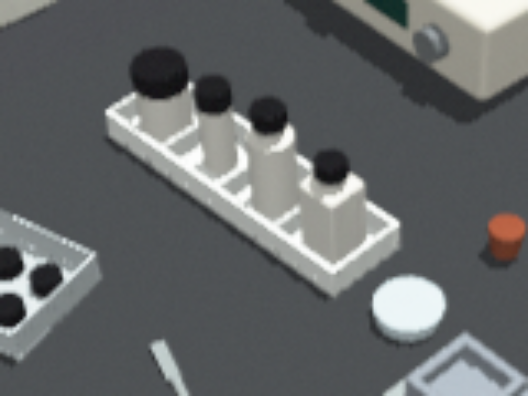

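All four bottles stand upright and centred in the rack. The order from the robot's left is jar, vial, tall, square. Top heights match resting on the floor, and the robot is clear of everything.

```bash
python3 -c "
from plant import robot
print(robot.close_job())"
```

```text
the job is handed in; nothing more can be done
None
```

All four bottles are in the rack in reverse order, and I handed the job in at about 34.8 s. From the robot's left, the rack holds jar, vial, tall, square; the tray held square, tall, vial, jar.

- **Last checks:** In the scene and side pictures all four stand upright near the middle of their compartments. The cap tops measured 100, 111, 94 and 80 mm (square, tall, vial, jar), within 2 mm of what resting on the compartment floor would give. The robot was clear of everything, and no look-alike was disturbed.
- **Placing:** I lowered each bottle in steps of about 1 mm until the wrist force showed contact, 5 to 14 N, before opening the gripper.
- **What disagreed:** The real finger tips sit about 40 mm above the reported TCP. My first grasp on the square closed on its shoulder and tilted it about 3 degrees inside its holder. I opened, confirmed it stood upright again, and allowed for the 40 mm in every later grasp.

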